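Dial up the weld caps in the covered parts carousel and cap the tube stub

ROBOT

A 6-joint arm with a two-finger parallel gripper is mounted at the origin on a cart in front of the work surface, level with it; the furniture and walls round the work are solid. World frame = base frame: x ahead of the robot, y to its left, z up, the work surface at z = 0. Lengths are in m, angles in rad, forces in N, time in s.
With the tool pointing down it reaches from about 0.3 to 0.775 m from the base axis. Payload 14.6 kg.
Tool frame: the origin (TCP) lies on the centre line of the jaws, within the pads' length; the fingertips stand 14 mm ahead of it and the grasp point (between the pads) lies 5 mm behind it; z points along the fingers, y is the line along which they close (so a half turn about z gives the same grasp; the last joint's range is limited). The gripper opens to 94 mm and grips with 3 to 60 N. Pads are 16 mm wide; open, the fingers measure 119 mm over their backs; the gripper's body (75 mm by 177 mm) begins 78 mm behind the grasp point.
Start: joints at [-1.228, 0.3, 1.521, -0, 1.321, -0.067], TCP at [0.219, -0.504, 0.219] pointing down, gripper open.
Joint ranges: [-3.03, 3.03], [-0.79, 2.21], [0.23, 2.52], [-1.04, 4.18], [0, 3.07], [-2.55, 2.55]. Speed limits (rad/s): [2.22, 2.22, 2.57, 3.14, 3.14, 3.14].

INTERFACE

Orientations are given as [roll, pitch, yaw] about the fixed x, y, z axes, in that order (R = Rz(yaw) Ry(pitch) Rx(roll)).
In Python, from bench import env gives the robot as it stands.
- The arm moves only by the tool apply_moves, never from a script. Its arguments are lists of equal length, an entry for each row: "dp": the shift along the tool's x, y, z as a fraction of full scale, a list of three; "rotation": the turn, a rotation vector about the tool's x, y, z as a fraction of full scale, a list of three. A call has 1 to 5 rows; each row is the pose to reach, as a shift and turn from the pose commanded when the call began, along the tool's axes at that moment; what a row does not reach only later rows make up. Full scale, the value 1, is 150 mm for a shift and 1.5 rad for a turn. A row lasts 1/8 s, in which the tool goes at most 62.5 mm and 10.7 degrees, less where a joint would pass 70% of its speed; a pose out of reach is approached as far as the arm can. A call with a number of a shift or a turn outside -1 to 1 is refused whole. A call with a gripper value outside its range is refused whole. "claw" is the gripper command: -1 is shut, 1 is fully open, values between are in proportion, set as the call begins (left out, the last holds). The fingers move at their own pace and stop on an object; the grip force is fixed at half the most. Time passes only in rows, so rows that repeat a pose let the fingers close. It gives the time, the measured TCP pose, the force, the opening and the grip force at its end, in the units of the state.
- env.read_state(): the state, without advancing time (a new reading comes with each control period).
- env.capture(name): name is "scene" or "top" or "wrist"; returns the picture (480x640x3 uint8, red, green, blue); there is no depth.
- env.camera_params(name): a dict with "intrinsics" (3x3 intrinsics, pixels), "k1" (the pictures are not rectified: a ray, as slopes to the right and down, at radius r is drawn at 1 + k1 r^2 times it, then the intrinsics apply), "world_from_camera" (4x4, takes a point from camera to world coordinates). Camera axes: x right, y up, looking along -z (the intrinsics and any distortion apply to the point x, -y, -z); pixel columns grow to the right and rows downward; lengths in m; the calibration is good to about 2 mm. A picture is of the moment at which its call begins: read the wrist's pose just before it. camera_params takes no time and is no camera call; for the wrist camera it gives the pose at the moment of the call.
- env.finish_job(): hands the job in; it is judged then, once.
The state is a dict: "clock": time; "joints": joint angles; "joint_velocities": joint speeds; "joint_torque": joint torques, N m; "ee_pos": TCP position; "ee_rot": TCP orientation; "wrist_force": force on the tool from outside, world axes, zero at the start; "wrist_torque": the same for the moment, N m; "gripper_width": finger opening in m; "grasp_force": force on a finger pad.
Only numpy, scipy, OpenCV 4.12 (cv2) and the standard library are available. Lean on these libraries where they do the work, as an engineer would, in place of code of your own. Each camera call takes 0.05 s, during which the arm holds its last target. There are 200 camera calls.

TASK

Turn the covered parts carousel by its wing knob until the compartment with the stack of nested weld caps has clicked in squarely under the window of the cover. Then lift out only the top cap, leaving the caps under it in the tray, and set it level and centred on the open end of the tube stub that is tacked to its base plate. Leave the carousel at that compartment, and do not push the workpiece, the pliers or the chipping hammer about.

Things in the scene. Friction and masses are not known exactly. Their poses are not given: they have to be found in the camera images.
- carousel: Fixed case of a round covered parts carousel, 262 mm across; origin: centre of its underside, on the wheel's axis. Its grey sheet cover (underside 73, top 76 mm above the table, on three thin pillars) hides the revolving tray but for one window, a ring sector from 46 to 115 mm from the axis, 43 degrees to either side of the case's -x. At its +y a 24 mm high lug sticks out 35 mm.
- window (a point): Middle of the cover's window, level with the cover's top face (76 mm above the table), 80 mm from the axis along the case's -x. Fixed to the case.
- wing_knob (a point): Centre of the flat top of the black wing knob, on the carousel's axis, 105 mm above the table; turns with the tray, either way without end. The knob is a bar 56 mm long (along this point's x), 16 mm wide (along its y) and 24 mm high, its lower edge 5 mm above the cover: grip it across the 16 mm from above. It needs about 0.1 N m, up to 0.25 N m out of a notch.
- cap_pocket (a point): Middle of the floor of the compartment with the caps, 22 mm above the table, 80 mm from the axis along the wing knob's x; turns with the tray. One of four compartments, 90 degrees apart; the others hold nuts, a square washer, and a contact tip with a gas nozzle. Dividers stand 24 mm, the rim 18 mm over the floor.
- wheel (a joint): Turn of the tray and knob since the start, rad, counterclockwise from above positive (0 at the start, wherever the compartments then stand). At each compartment a sprung roller drops into a notch of the wheel; it pulls the wheel square from up to about 5 degrees off once the knob is let go.
- cap_top: Top one of three alike nested steel weld caps, 57 mm across, 18 mm high, 0.14 kg: straight 9 mm skirt, low dome above, hollow below. Origin: centre of the skirt's lower edge, 49 mm above the table at the start; z through the dome. The caps sit 13 mm above one another, so a gap of 4 mm parts the 57 mm skirts: fingers that reach below it take the next cap too. Cover 6 mm above the dome.
- cap_mid: Second cap of the stack, like cap_top; its skirt's lower edge is about 35 mm above the table. It stays in the tray.
- cap_low: Lowest cap of the stack, like cap_top, on the floor of the compartment. It stays in the tray.
- stub_plate: The workpiece, 0.58 kg, loose on the table: a steel plate 104 x 101 mm, 6 mm thick, with an open upright tube stub 57 mm across tacked on it, 57 mm high in all. Origin: centre of the plate's underside.
- tube_end (a point): Centre of the open upper end of the tube stub, level with its rim, 57 mm above the table; at 3, -1.5 mm from the plate's origin. The tube is 57 mm wide outside, like the caps, its bore about 48 mm.
- mig_pliers: Welding pliers with red handles, 199 mm long, lying on the table to the left of the carousel; not to be pushed about. Origin near its middle.
- chipping_hammer: Chipping hammer with a coil handle, 245 mm long, lying on the table left of the carousel, farther back; not to be pushed about. Origin near its middle.
There are look-alikes about, which are no part of the job. Of the things that look like the stub_plate, the smaller one is meant.

How it is judged:
By the outcome, as a careful person would: the job done as asked, in the order asked, and still so for the second after the job is handed in, with the robot touching nothing.
It also fails if it takes over 70 s, if anything falls off the work surface, if the arm or the gripper's body presses on something with over 40 N, if the wrist force passes 120 N, or if a joint passes its speed limit or range.

## Working session

There is one attempt and no reset: what is moved stays moved. The work goes in short steps, Python scripts to look and compute and a tool call to move; the robot and the scene stay as the last step left them, time stands still between calls to the robot, and variables do not carry over. Pictures are saved under pics/ and viewed, at most 10 in all, crops included, and the job is handed in when it is done.

Besides the shell and the picture viewer there is one more tool, called after "Call:" by a JSON object that holds its "op" and its "data". apply_moves: Moves the arm, as the interface text tells. Its arguments: {"type":"object","properties":{"dp":{"type":"array"},"rotation":{"type":"array"},"claw":{"type":"number"}},"required":["dp","rotation"]}

```bash
mkdir -p pics; ls
cat > h.py <<'E'
import numpy as np, cv2
from bench import env
def snap(n,f):
    im=env.capture(n); cv2.imwrite('pics/'+f,im[:,:,::-1]); return im
def ray(n,px,P=None):
    P=P or env.camera_params(n); K=np.array(P['intrinsics']); T=np.array(P['world_from_camera'])
    k=P['k1']; d=np.linalg.solve(K,[px[0],px[1],1.])[:2]; u=d.copy()
    for _ in range(30): u=d/(1+k*(u@u))
    v=T[:3,:3]@np.array([u[0],-u[1],-1.]); return T[:3,3],v
def at(n,px,z,P=None):
    o,v=ray(n,px,P); return (o+v*(z-o[2])/v[2])
def proj(n,p,P=None):
    P=P or env.camera_params(n); K=np.array(P['intrinsics']); T=np.array(P['world_from_camera'])
    c=T[:3,:3].T@(np.array(p)-T[:3,3]); u=np.array([c[0],-c[1]])/-c[2]; u=u*(1+P['k1']*(u@u))
    return (K@[u[0],u[1],1])[:2]
E
python3 - <<'E'
from h import *
a=snap('scene','s0.png');b=snap('top','t0.png')
s=env.read_state();print(s)
for n in('scene','top','wrist'):print(n,env.camera_params(n))
E
```

```text
pics
{'clock': 0.1, 'joints': array([-1.22758689e+00,  3.00451549e-01,  1.52151658e+00, -1.79964399e-05,
        1.32068502e+00, -6.66038530e-02]), 'joint_velocities': array([-0.00055564, -0.00050307, -0.00142641, -0.00118369, -0.00167708,
       -0.00100548]), 'joint_torque': array([ 4.05109429e-03, -5.32631207e+01, -3.53281975e+01,  7.10032973e-02,
        2.34478764e-02, -1.05652928e-04]), 'ee_pos': array([ 0.21905896, -0.50425622,  0.21892432]), 'ee_rot': array([-3.14053334e+00, -5.31883751e-05,  4.09817726e-01]), 'wrist_force': array([ 0.64847959, -0.57121067, -0.40710258]), 'wrist_torque': array([ 0.00258332,  0.03952814, -0.06625969]), 'grasp_force': 0.0, 'gripper_width': 0.09396784519983059}
scene {'intrinsics': array([[568.88546422,   0.        , 323.87238036],
       [  0.        , 568.88546422, 240.3796218 ],
       [  0.        ,   0.        ,   1.        ]]), 'k1': 0.023265179096255275, 'world_from_camera': array([[ 0.89819169,  0.24993907, -0.36163815, -0.05442982],
       [-0.43903945,  0.5516942 , -0.70913882, -1.04254483],
       [ 0.02227217,  0.79571601,  0.6052602
[... 319 characters left out ...]
758,  0.99673902, -0.08053603,  0.44709487],
       [-0.99948596, -0.0075588 , -0.03115564,  0.07839806],
       [-0.0316628 ,  0.080338  ,  0.99626466,  1.0954047 ],
       [ 0.        ,  0.        ,  0.        ,  1.        ]])}
wrist {'intrinsics': array([[412.77887208,   0.        , 321.18791912],
       [  0.        , 412.77887208, 242.48527358],
       [  0.        ,   0.        ,   1.        ]]), 'k1': -0.08694920215386807, 'world_from_camera': array([[ 0.39880623,  0.89104486,  0.21677788,  0.28167771],
       [-0.91703458,  0.38778171,  0.09312852, -0.47642883],
       [-0.00108081, -0.23593305,  0.97176871,  0.38472812],
       [ 0.        ,  0.        ,  0.        ,  1.        ]])}
```

View pics/t0.png

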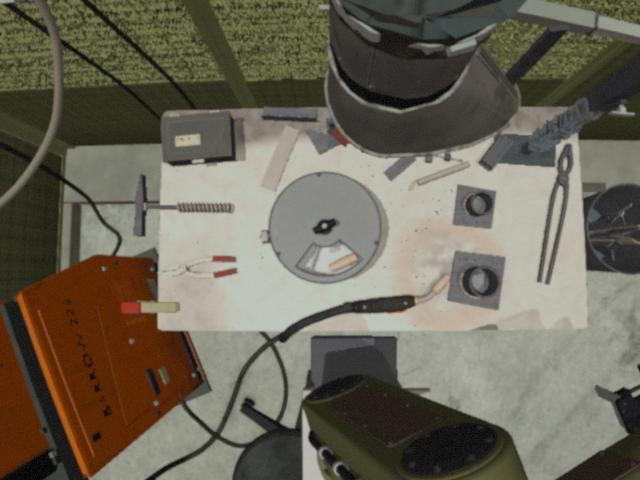

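View pics/s0.png

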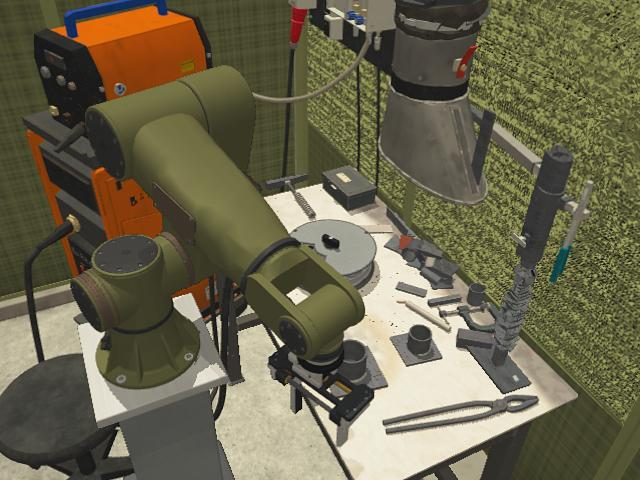

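The top view shows the carousel near (325,227), lug at left (265,238), window towards the robot at (328,258) showing a copper-coloured item. The smaller plate with stub is at (474,206), the bigger look-alike at (477,281). I'll zoom in for detail.

Run:
```python
from h import *
im=cv2.imread('pics/t0.png')
c=cv2.resize(im[165:290,255:395],None,fx=4,fy=4,interpolation=cv2.INTER_CUBIC)
d=cv2.resize(im[180:235,445:505],None,fx=4,fy=4,interpolation=cv2.INTER_CUBIC)
o=np.zeros((500,800,3),np.uint8);o[:,:560]=c;o[:220,560:]=d
cv2.imwrite('pics/c0.png',o)
for p,z in(((325,227),.076),((328,258),.076),((474,206),.057),((477,281),.07),((265,238),.024)):print(p,at('top',p,z))
```

```text
(325, 227) [0.54867545 0.09854395 0.076     ]
(328, 258) [0.47589606 0.09196832 0.076     ]
(474, 206) [ 0.59846437 -0.25904345  0.057     ]
(477, 281) [ 0.41970172 -0.25618338  0.07      ]
(265, 238) [0.52772212 0.24834897 0.024     ]
```

View pics/c0.png

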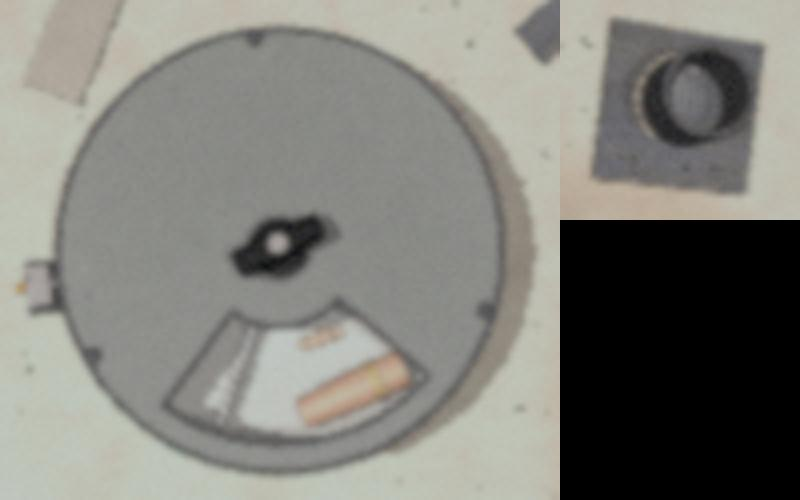

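The window currently shows the contact tip with the nozzle, and the knob bar lies from (237,265) to (325,222) in the crop. The window mid is at about (300,370). Next is a precise fit.

Run:
```python
from h import *
im=cv2.imread('pics/t0.png'); P=env.camera_params('top')
g=cv2.cvtColor(im,cv2.COLOR_BGR2GRAY); hsv=cv2.cvtColor(im,cv2.COLOR_BGR2HSV)
T=lambda p,z:at('top',p,z,P)[:2]
# cover outline: radial dark edge search about centre
def circ(c0,r,z,rng,angs):
    from scipy.optimize import least_squares
    pts=[]
    G=cv2.GaussianBlur(g,(3,3),0).astype(np.float32)
    for a in angs:
        rr=np.arange(r-rng,r+rng,.0005)
        px=np.array([proj('top',[c0[0]+q*np.cos(a),c0[1]+q*np.sin(a),z],P) for q in rr],np.float32)
        v=cv2.remap(G,px[:,:1].copy(),px[:,1:].copy(),cv2.INTER_LINEAR)[:,0]
        k=np.argmax(np.gradient(v)); pts.append([c0[0]+rr[k]*np.cos(a),c0[1]+rr[k]*np.sin(a)])
    pts=np.array(pts)
    f=least_squares(lambda q:np.hypot(*(pts-q[:2]).T)-q[2],[*c0,r],loss='soft_l1',f_scale=.001)
    return f.x, np.sqrt(np.mean(f.fun**2))
A=np.radians(np.arange(0,360,5))
cov=circ([.549,.096],.131,.076,.01,A); print('cover',cov)
# knob
m=(g<60).astype(np.uint8); m[:210]=0;m[245:]=0;m[:,:305]=0;m[:,345:]=0
q=np.argwhere(m)[:,::-1]; w=np.array([T(p,.1) for p in q]); c=w.mean(0)
_,S,V=np.linalg.svd(w-c); print('knob',c,np.degrees(np.arctan2(V[0,1],V[0,0])),S, len(w), np.ptp((w-c)@V.T,axis=0))
# window corners
C=cov[0][:2]
for p in ((235,312),(338,298),(427,378),(165,405)):
    w=T((p[0]/4+255-.4,p[1]/4+165-.4),.076)-C; print('win',np.hypot(*w),np.degrees(np.arctan2(w[1],w[0]))%360)
for p in ((40,287),):
    w=T((p[0]/4+255-.4,p[1]/4+165-.4),.024)-C; print('lug',w,np.degrees(np.arctan2(w[1],w[0])))
# plate corners
cs=np.array([T(((x-560)/4+445-.4,y/4+180-.4),.006) for x,y in((610,18),(765,43),(746,193),(592,178))])
d=cs[1]-cs[0];print('plate',cs.mean(0),np.linalg.norm(cs-np.roll(cs,1,0),axis=1),np.degrees(np.arctan2(d[1],d[0])))
for x,y in ((695,97),): print('stub ell centre',T(((x-560)/4+445-.4,y/4+180-.4),.057))
# hood triangulation
o1,v1=ray('top',(345,140),P);o2,v2=ray('scene',(380,170))
s=np.linalg.lstsq(np.c_[v1,-v2],o2-o1,rcond=None)[0];print('hood',o1+v1*s[0],o2+v2*s[1])
```

```text
cover (array([0.54945889, 0.0994385 , 0.13383431]), np.float64(0.0034463521884999537))
knob [0.54803627 0.09867387] 114.50980218584043 [0.18589975 0.09360902] 168 [0.0514195  0.02897419]
win 0.04582515761292815 144.47103438516692
win 0.044824175416603135 228.82311839659863
win 0.11456769212658674 228.02734691480345
win 0.11385790152120628 143.45474186905594
lug [-0.01762984  0.14992931] 96.70648210318475
plate [ 0.60459801 -0.27616021] [0.10261837 0.09964992 0.09652901 0.09756105] -99.52858808329766
stub ell centre [ 0.60361152 -0.26977947]
hood [0.68226141 0.0564266  0.32311092] [0.66950141 0.06200906 0.31906663]
```

```bash
cat >> h.py <<'E'
from scipy.spatial.transform import Rotation as Ro
def plan(*wps):
    """wps: (x,y,z,yawdeg[,nrows]) one call each; prints rows, chained from the present pose"""
    s=env.read_state(); p=np.array(s['ee_pos']); R=Ro.from_euler('xyz',s['ee_rot'])
    for w in wps:
        n=w[4] if len(w)>4 else 5
        t=np.array(w[:3]); Rt=Ro.from_euler('xyz',[np.pi,0,np.radians(w[3])])
        d=R.inv().apply(t-p)/.15; r=(R.inv()*Rt).as_rotvec()/1.5
        dps=[[round(float(x),3) for x in d*(i+1)/n] for i in range(n)]
        rs=[[round(float(x),3) for x in r*(i+1)/n] for i in range(n)]
        print(dps,rs, 'BAD' if max(abs(d).max(),abs(r).max())>1 else '')
        p,R=t,Rt
def st():
    s=env.read_state(); print({k:np.round(s[k],4).tolist() for k in('clock','ee_pos','ee_rot','joints','wrist_force','gripper_width','grasp_force')})
E
python3 - <<'E'
from h import *
plan((.30,-.355,.219,46),(.38,-.205,.219,69),(.46,-.055,.219,92),(.549,.099,.20,114.5))
E
```

```text
[[0.178, -0.14, 0.0], [0.357, -0.279, 0.0], [0.535, -0.419, 0.0], [0.713, -0.558, 0.0], [0.891, -0.698, 0.0]] [[-0.0, -0.0, -0.052], [-0.0, -0.0, -0.105], [-0.0, -0.0, -0.157], [-0.001, -0.0, -0.21], [-0.001, -0.0, -0.262]] 
[[0.218, -0.062, -0.0], [0.436, -0.124, -0.0], [0.654, -0.187, -0.0], [0.872, -0.249, -0.0], [1.09, -0.311, -0.0]] [[-0.0, 0.0, -0.054], [-0.0, 0.0, -0.107], [-0.0, 0.0, -0.161], [-0.0, 0.0, -0.214], [-0.0, 0.0, -0.268]] BAD
[[0.225, 0.028, 0.0], [0.45, 0.056, 0.0], [0.675, 0.084, 0.0], [0.9, 0.112, 0.0], [1.125, 0.14, 0.0]] [[0.0, 0.0, -0.054], [0.0, 0.0, -0.107], [0.0, 0.0, -0.161], [0.0, 0.0, -0.214], [0.0, 0.0, -0.268]] BAD
[[0.201, 0.126, 0.025], [0.402, 0.252, 0.051], [0.603, 0.377, 0.076], [0.804, 0.503, 0.101], [1.005, 0.629, 0.127]] [[0.0, 0.0, -0.052], [0.0, 0.0, -0.105], [0.0, 0.0, -0.157], [0.0, 0.0, -0.209], [0.0, 0.0, -0.262]] BAD
```

Call:
{"op": "apply_moves", "data": {"dp": [[0.178,-0.14,0],[0.357,-0.279,0],[0.535,-0.419,0],[0.713,-0.558,0],[0.891,-0.698,0]], "rotation": [[0,0,-0.052],[0,0,-0.105],[0,0,-0.157],[0,0,-0.21],[0,0,-0.262]]}}

```text
clock: 0.72
ee_pos: [0.3003, -0.3541, 0.2192]
ee_rot: [-3.141, -0.0, 0.805]
wrist_force: [1.1, -0.4, 1.1]
gripper_width: 0.0938
grasp_force: 0.0
```

Call:
{"op": "apply_moves", "data": {"dp": [[0.2,-0.06,0],[0.4,-0.12,0],[0.6,-0.18,0],[0.8,-0.24,0],[1,-0.3,0]], "rotation": [[0,0,-0.054],[0,0,-0.107],[0,0,-0.161],[0,0,-0.214],[0,0,-0.268]]}}

```text
clock: 1.35
ee_pos: [0.3721, -0.215, 0.2193]
ee_rot: [-3.141, -0.0, 1.207]
wrist_force: [0.4, -1.0, 0.3]
gripper_width: 0.0937
grasp_force: 0.0
```

Call:
{"op": "apply_moves", "data": {"dp": [[0.2,0.03,0],[0.4,0.06,0],[0.6,0.09,0],[0.8,0.12,0],[1,0.14,0]], "rotation": [[0,0,-0.054],[0,0,-0.107],[0,0,-0.161],[0,0,-0.214],[0,0,-0.268]]}}

```text
clock: 1.98
ee_pos: [0.4454, -0.0825, 0.2193]
ee_rot: [-3.141, -0.0, 1.61]
wrist_force: [0.8, -0.1, -0.9]
gripper_width: 0.0939
grasp_force: 0.0
```

Run:
```python
from h import *
st();plan((.51,.03,.20,100,3),(.549,.099,.20,114.5,4))
```

```text
{'clock': 1.975, 'ee_pos': [0.4454, -0.0825, 0.2193], 'ee_rot': [-3.1412, -0.0001, 1.6095], 'joints': [-0.264, 0.0823, 1.7807, 0.0, 1.279, -0.3027], 'wrist_force': [0.8087, -0.0741, -0.9025], 'gripper_width': 0.0939, 'grasp_force': 0.0}
[[0.244, 0.153, 0.043], [0.488, 0.306, 0.086], [0.733, 0.459, 0.128]] [[-0.0, -0.0, -0.03], [-0.0, -0.0, -0.06], [-0.0, -0.0, -0.091]] 
[[0.102, 0.084, 0.0], [0.204, 0.168, 0.0], [0.306, 0.252, 0.0], [0.408, 0.336, 0.0]] [[0.0, 0.0, -0.042], [0.0, 0.0, -0.084], [0.0, 0.0, -0.127], [0.0, 0.0, -0.169]]
```

Call:
{"op": "apply_moves", "data": {"dp": [[0.244,0.153,0.043],[0.488,0.306,0.086],[0.733,0.459,0.128]], "rotation": [[0,0,-0.03],[0,0,-0.06],[0,0,-0.09]], "claw": -0.1}}

```text
clock: 2.35
ee_pos: [0.5104, 0.0302, 0.1998]
ee_rot: [-3.141, -0.0, 1.743]
wrist_force: [0.4, -1.4, -0.1]
gripper_width: 0.0674
grasp_force: 0.0
```

Call:
{"op": "apply_moves", "data": {"dp": [[0.102,0.084,0],[0.204,0.168,0],[0.306,0.252,0],[0.408,0.336,0],[0.408,0.336,0]], "rotation": [[0,0,-0.042],[0,0,-0.084],[0,0,-0.127],[0,0,-0.169],[0,0,-0.169]]}}

```text
clock: 2.98
ee_pos: [0.5496, 0.0986, 0.2001]
ee_rot: [-3.141, -0.0, 1.997]
wrist_force: [-0.5, -0.4, -0.1]
gripper_width: 0.0421
grasp_force: 0.0
```

Run:
```python
from h import *
st();P=env.camera_params('wrist');snap('wrist','w1.png')
import json;json.dump({k:np.array(v).tolist() for k,v in P.items()},open('pics/w1.json','w'))
print(proj('wrist',[.549,.099,.105],P))
```

```text
{'clock': 2.975, 'ee_pos': [0.5496, 0.0986, 0.2001], 'ee_rot': [-3.1414, -0.0001, 1.9974], 'joints': [0.1119, 0.3346, 1.5215, 0.0, 1.2857, -0.3148], 'wrist_force': [-0.4748, -0.3751, -0.1433], 'gripper_width': 0.0421, 'grasp_force': 0.0}
[319.91908777 249.75493776]
```

View pics/w1.png

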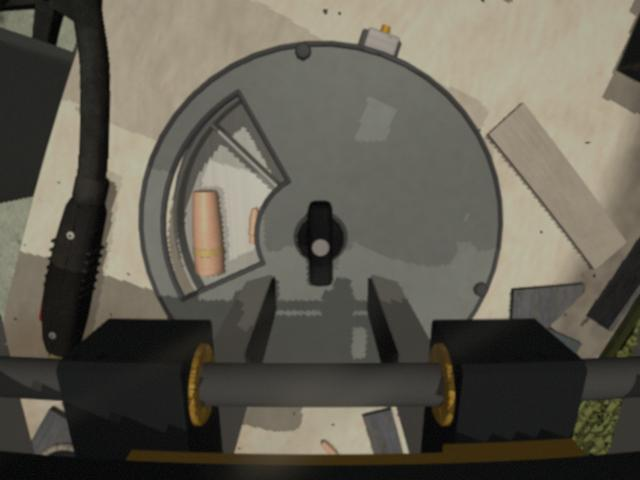

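The wrist view shows the knob with its bar vertical, x≈320, from y=201 to 285, and the axis dot at (320,247), so the tool is aligned with it. The window corners are (239,92), (289,182), (262,264) and (185,298).

Run:
```python
from h import *
import json;P=json.load(open('pics/w1.json'))
W=[at('wrist',p,.076,P)[:2] for p in((239,92),(289,182),(262,264),(185,298))]
print(np.round(W,4), at('wrist',(320,247),.106,P),at('wrist',(320,201),.105,P),at('wrist',(320,285),.105,P))
from scipy.optimize import least_squares
def f(q):
    M=[(.115,137),(.046,137),(.046,223),(.115,223)]
    return np.ravel([np.array(q[:2])+r*np.array([np.cos(np.radians(a)+q[2]),np.sin(np.radians(a)+q[2])])-w for (r,a),w in zip(M,W)])
s=least_squares(f,[.549,.099,.1]);print(s.x,np.degrees(s.x[2]),np.round(s.fun*1000,1))
# cover outline from wrist
pts=np.array([at('wrist',p,.076,P)[:2] for p in((140,200),(320,43),(502,210),(220,75),(430,85),(480,140))])
c=least_squares(lambda q:np.hypot(*(pts-q).T)-.131,[.549,.099]);print('cover',c.x,np.round(c.fun*1000,1))
plan((.549,.099,.097,114.5,5))
```

```text
[[0.4571 0.1694]
 [0.5121 0.1277]
 [0.5179 0.0646]
 [0.4748 0.0154]] [0.54817804 0.10094486 0.106     ] [0.53581059 0.12816482 0.105     ] [0.559105   0.07687831 0.105     ]
[0.54900845 0.10052446 0.10621797] 6.085841399079584 [-0.   0.2  0.1  0.5  1.   1.1 -1.1 -1.8]
cover [0.54851373 0.10002473] [ 1.3  1.   2.  -0.3 -1.8  0.2]
[[0.001, 0.0, 0.137], [0.003, 0.001, 0.275], [0.004, 0.001, 0.412], [0.006, 0.001, 0.55], [0.007, 0.002, 0.687]] [[-0.0, -0.0, -0.0], [-0.0, -0.0, -0.001], [-0.0, -0.0, -0.001], [-0.0, -0.0, -0.001], [-0.0, -0.0, -0.002]]
```

Call:
{"op": "apply_moves", "data": {"dp": [[0.002,0,0.14],[0.004,0,0.28],[0.006,0,0.41],[0.008,0,0.55],[0.009,0,0.687]], "rotation": [[0,0,0],[0,0,0],[0,0,0],[0,0,0],[0,0,0]]}}

```text
clock: 3.65
ee_pos: [0.5485, 0.0983, 0.0967]
ee_rot: [3.142, 0.0, 1.994]
wrist_force: [0.5, -0.3, -0.3]
gripper_width: 0.0423
grasp_force: 0.0
```

Call:
{"op": "apply_moves", "data": {"dp": [[0,0,0],[0,0,0],[0,0,0],[0,0,0]], "rotation": [[0,0,0],[0,0,0],[0,0,0],[0,0,0]], "claw": -1}}

```text
clock: 4.15
ee_pos: [0.5489, 0.0988, 0.0982]
ee_rot: [3.141, 0.001, 1.996]
wrist_force: [-2.5, -2.4, 6.1]
gripper_width: 0.0159
grasp_force: 30.0
```

Call:
{"op": "apply_moves", "data": {"dp": [[0,0,0],[0,0,0],[0,0,0],[0,0,0],[0,0,0]], "rotation": [[0,0,-0.09],[0,0,-0.18],[0,0,-0.27],[0,0,-0.36],[0,0,-0.42]]}}

```text
clock: 4.78
ee_pos: [0.5494, 0.0994, 0.0982]
ee_rot: [3.14, 0.002, 2.628]
wrist_force: [2.2, 2.3, 2.9]
gripper_width: 0.0159
grasp_force: 30.4
```

Run:
```python
from h import *
st();im=env.capture('top')[165:290,255:395,::-1];im2=env.capture('wrist')[:,:,::-1]
o=np.hstack([cv2.resize(im,(440,400)),cv2.resize(im2[:320,:],(360,180)).repeat(1,0) if 0 else cv2.copyMakeBorder(cv2.resize(im2,(360,270)),0,130,0,0,0)])
cv2.imwrite('pics/c2.png',o)
```

```text
{'clock': 4.775, 'ee_pos': [0.5494, 0.0994, 0.0982], 'ee_rot': [3.1395, 0.0018, 2.6283], 'joints': [0.113, 0.4449, 1.6227, 0.0007, 1.0713, -0.9448], 'wrist_force': [2.182, 2.3185, 2.895], 'gripper_width': 0.0159, 'grasp_force': 30.4428}
```

View pics/c2.png

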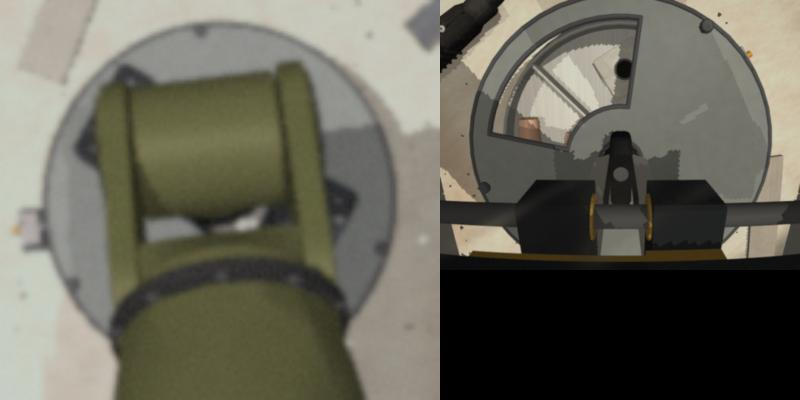

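The wrist view shows the next compartment holding the flat square washer, with its hole at (624,68). So the caps are at the opposite end of the bar, and I turn back clockwise by 144.5°.

Call:
{"op": "apply_moves", "data": {"dp": [[0,0,0],[0,0,0],[0,0,0],[0,0,0],[0,0,0]], "rotation": [[0,0,0.11],[0,0,0.22],[0,0,0.34],[0,0,0.45],[0,0,0.56]]}}

```text
clock: 5.5
ee_pos: [0.5487, 0.099, 0.0982]
ee_rot: [3.141, 0.0, 1.778]
wrist_force: [-5.5, -0.2, 12.2]
gripper_width: 0.0163
grasp_force: 30.9
```

Call:
{"op": "apply_moves", "data": {"dp": [[0,0,0],[0,0,0],[0,0,0],[0,0,0],[0,0,0]], "rotation": [[0,0,0.11],[0,0,0.22],[0,0,0.34],[0,0,0.45],[0,0,0.56]]}}

```text
clock: 6.12
ee_pos: [0.5478, 0.0989, 0.0982]
ee_rot: [-3.14, 0.002, 0.938]
wrist_force: [-13.5, -1.5, 16.1]
gripper_width: 0.0167
grasp_force: 30.8
```

Call:
{"op": "apply_moves", "data": {"dp": [[0,0,0],[0,0,0],[0,0,0],[0,0,0],[0,0,0]], "rotation": [[0,0,0.11],[0,0,0.22],[0,0,0.34],[0,0,0.45],[0,0,0.56]]}}

```text
clock: 6.75
ee_pos: [0.5472, 0.0997, 0.0981]
ee_rot: [-3.141, 0.003, 0.098]
wrist_force: [-17.0, 6.6, 18.6]
gripper_width: 0.0163
grasp_force: 30.4
```

Run:
```python
from h import *
st();plan((.549,.0995,.098,6.1,2));snap('wrist','w3.png')
```

```text
{'clock': 6.75, 'ee_pos': [0.5472, 0.0997, 0.0981], 'ee_rot': [-3.1406, 0.0034, 0.0985], 'joints': [0.1139, 0.4438, 1.6247, 0.0012, 1.0765, 1.5857], 'wrist_force': [-17.0176, 6.6238, 18.6139], 'gripper_width': 0.0163, 'grasp_force': 30.4083}
[[0.006, 0.001, 0.0], [0.012, 0.003, 0.001]] [[-0.0, 0.001, -0.003], [-0.001, 0.002, -0.005]]
```

View pics/w3.png

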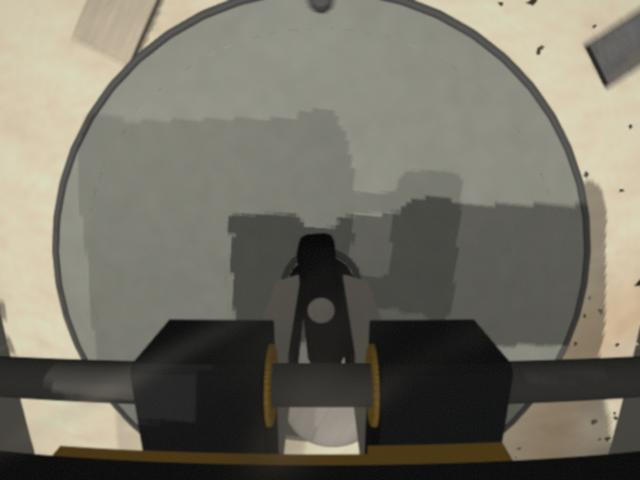

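Call:
{"op": "apply_moves", "data": {"dp": [[0,0,0],[0,0,0],[0,0,0]], "rotation": [[0,0,0],[0,0,0],[0,0,0]], "claw": 0}}

```text
clock: 7.18
ee_pos: [0.5487, 0.0989, 0.097]
ee_rot: [3.141, 0.0, 0.105]
wrist_force: [-0.0, -0.7, -0.4]
gripper_width: 0.0424
grasp_force: 0.0
```

Call:
{"op": "apply_moves", "data": {"dp": [[0,0,-0.15],[0,0,-0.35],[0,0,-0.55],[0,0,-0.75]], "rotation": [[0,0,0],[0,0,0],[0,0,0],[0,0,0]], "claw": 0.9}}

```text
clock: 7.68
ee_pos: [0.5486, 0.0988, 0.2106]
ee_rot: [3.141, 0.0, 0.105]
wrist_force: [-0.6, -0.2, 0.2]
gripper_width: 0.0824
grasp_force: 0.0
```

Run:
```python
from h import *
st();plan((.4693,.0915,.21,6.1,3))
```

```text
{'clock': 7.675, 'ee_pos': [0.5486, 0.0988, 0.2106], 'ee_rot': [3.1415, 0.0002, 0.1049], 'joints': [0.1126, 0.3237, 1.5109, -0.0001, 1.3072, 1.5785], 'wrist_force': [-0.604, -0.2155, 0.1689], 'gripper_width': 0.0824, 'grasp_force': 0.0}
[[-0.177, -0.002, 0.001], [-0.354, -0.004, 0.003], [-0.531, -0.007, 0.004]] [[0.0, 0.0, -0.0], [0.0, 0.0, -0.001], [0.0, 0.0, -0.001]]
```

Call:
{"op": "apply_moves", "data": {"dp": [[-0.18,0,0],[-0.35,0,0],[-0.53,-0.007,0],[-0.53,-0.007,0]], "rotation": [[0,0,0],[0,0,0],[0,0,0],[0,0,0]]}}

```text
clock: 8.18
ee_pos: [0.4688, 0.0916, 0.21]
ee_rot: [3.142, -0.0, 0.105]
wrist_force: [0.0, 0.9, 0.0]
gripper_width: 0.0893
grasp_force: 0.0
```

Run:
```python
from h import *
st();P=env.camera_params('wrist');snap('wrist','w4.png')
import json;json.dump({k:np.array(v).tolist() for k,v in P.items()},open('pics/w4.json','w'))
```

```text
{'clock': 8.175, 'ee_pos': [0.4688, 0.0916, 0.21], 'ee_rot': [3.1415, -0.0005, 0.1051], 'joints': [0.1163, 0.1466, 1.7311, -0.0001, 1.2634, 1.582], 'wrist_force': [0.0457, 0.8563, 0.0285], 'gripper_width': 0.0893, 'grasp_force': 0.0}
```

View pics/w4.png

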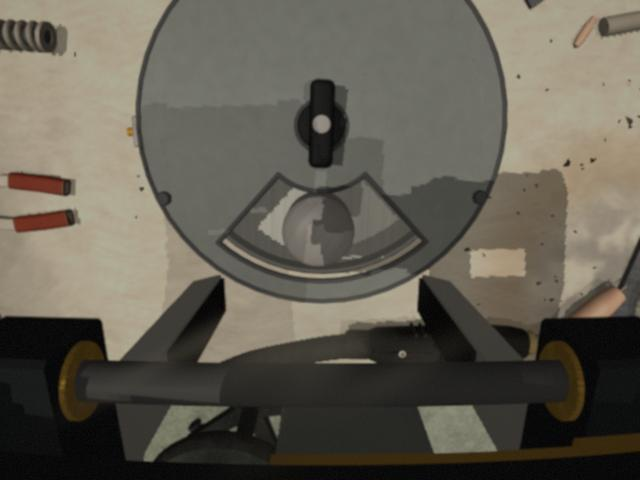

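The cap stack sits under the window, the dome circle about x 282–354, y 195–265, centre (318,230). The knob bar is vertical at x=321, so the compartment looks square. Next I refine the cap position.

Run:
```python
from h import *
import json;P=json.load(open('pics/w4.json'))
im=cv2.imread('pics/w4.png');g=cv2.GaussianBlur(cv2.cvtColor(im,cv2.COLOR_BGR2GRAY),(3,3),0).astype(np.float32)
from scipy.optimize import least_squares
c0=at('wrist',(318,230),.058,P)[:2]; print('rough',c0)
pts=[]
for a in np.radians(np.arange(0,360,4)):
    rr=np.arange(.024,.034,.0002)
    px=np.array([proj('wrist',[c0[0]+q*np.cos(a),c0[1]+q*np.sin(a),.056],P) for q in rr],np.float32)
    v=cv2.remap(g,px[:,:1].copy(),px[:,1:].copy(),cv2.INTER_LINEAR)[:,0]
    k=np.argmax(abs(np.gradient(v)));pts.append([c0[0]+rr[k]*np.cos(a),c0[1]+rr[k]*np.sin(a)])
pts=np.array(pts)
f=least_squares(lambda q:np.hypot(*(pts-q[:2]).T)-q[2],[*c0,.0285],loss='soft_l1',f_scale=.0005);print('cap',f.x,np.median(abs(f.fun)))
e=[at('wrist',p,.105,P)[:2] for p in((321.5,81),(320.5,166))];d=e[0]-e[1];print('knob',e,np.degrees(np.arctan2(d[1],d[0])))
print('dot',at('wrist',(321,124),.106,P))
W=[at('wrist',p,.076,P)[:2] for p in((219,241),(278,174),(365,174),(427,241))]
def ff(q):
    M=[(.115,137),(.046,137),(.046,223),(.115,223)]
    return np.ravel([np.array(q[:2])+r*np.array([np.cos(np.radians(a)+q[2]),np.sin(np.radians(a)+q[2])])-w for (r,a),w in zip(M,W)])
s=least_squares(ff,[.549,.099,.1]);print('axis',s.x,np.degrees(s.x[2]),'->', s.x[:2]-.08*np.array([np.cos(s.x[2]),np.sin(s.x[2])]))
for x in((.4688,.0916),): print(proj('wrist',[*x,.067],P))
```

```text
rough [0.4697825  0.09504192]
cap [0.46926977 0.09489347 0.02940474] 0.000964664565601148
knob [array([0.57453251, 0.10342869]), array([0.52199065, 0.09850406])] 5.354570571690046
dot [0.54832164 0.1009663  0.106     ]
axis [0.54877329 0.10029286 0.10906679] 6.249066618583011 -> [0.46924864 0.0915848 ]
[322.24763518 234.13270133]
```

Run:
```python
from h import *
plan((.469,.0943,.10,6.1,4),(.469,.0943,.0632,6.1,4))
```

```text
[[-0.001, -0.005, 0.183], [-0.002, -0.009, 0.367], [-0.003, -0.014, 0.55], [-0.003, -0.018, 0.734]] [[0.0, -0.0, -0.0], [0.0, -0.0, -0.0], [0.0, -0.0, -0.001], [0.0, -0.001, -0.001]] 
[[0.0, -0.0, 0.061], [0.0, -0.0, 0.123], [0.0, -0.0, 0.184], [0.0, -0.0, 0.245]] [[0.0, 0.0, 0.0], [0.0, 0.0, 0.0], [0.0, 0.0, 0.0], [0.0, 0.0, 0.0]]
```

Call:
{"op": "apply_moves", "data": {"dp": [[0,-0.018,0.18],[0,-0.018,0.37],[0,-0.018,0.55],[0,-0.018,0.735],[0,-0.018,0.735]], "rotation": [[0,0,0],[0,0,0],[0,0,0],[0,0,0],[0,0,0]], "claw": 0.6}}

```text
clock: 8.85
ee_pos: [0.469, 0.0942, 0.0979]
ee_rot: [3.142, 0.003, 0.105]
wrist_force: [0.5, -0.7, 1.3]
gripper_width: 0.075
grasp_force: 0.0
```

Call:
{"op": "apply_moves", "data": {"dp": [[0,0,0.06],[0,0,0.12],[0,0,0.18],[0,0,0.245],[0,0,0.245]], "rotation": [[0,0,0],[0,0,0],[0,0,0],[0,0,0],[0,0,0]]}}

```text
clock: 9.48
ee_pos: [0.4688, 0.0943, 0.062]
ee_rot: [3.142, 0.001, 0.105]
wrist_force: [0.1, 0.6, 0.3]
gripper_width: 0.0752
grasp_force: 0.0
```

Run:
```python
from h import *
st();P=env.camera_params('wrist');snap('wrist','w5.png')
plan((.469,.0943,.0632,6.1,1))
```

```text
{'clock': 9.475, 'ee_pos': [0.4688, 0.0943, 0.062], 'ee_rot': [3.1416, 0.0013, 0.1053], 'joints': [0.1219, 0.3464, 1.8689, -0.0, 0.9275, 1.5875], 'wrist_force': [0.0803, 0.6142, 0.32], 'gripper_width': 0.0752, 'grasp_force': 0.0}
[[-0.001, 0.0, -0.005]] [[-0.0, 0.0, -0.001]]
```

View pics/w5.png

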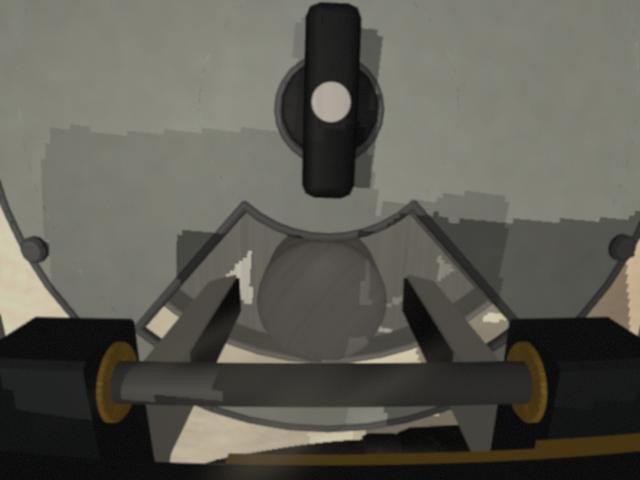

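The cap spans x 257–386 (mid 321.5) and the fingertips are at 240 and 404 (mid 322), so it is centred. I close and then lift gently.

Call:
{"op": "apply_moves", "data": {"dp": [[0,0,-0.005],[0,0,-0.005],[0,0,-0.005],[0,0,-0.005]], "rotation": [[0,0,0],[0,0,0],[0,0,0],[0,0,0]], "claw": -1}}

```text
clock: 10.02
ee_pos: [0.4694, 0.0944, 0.0637]
ee_rot: [-3.142, -0.001, 0.105]
wrist_force: [-0.1, -0.8, 3.9]
gripper_width: 0.0553
grasp_force: 30.0
```

Call:
{"op": "apply_moves", "data": {"dp": [[0,0,-0.03],[0,0,-0.08],[0,0,-0.15],[0,0,-0.25],[0,0,-0.35]], "rotation": [[0,0,0],[0,0,0],[0,0,0],[0,0,0],[0,0,0]]}}

```text
clock: 10.65
ee_pos: [0.4693, 0.0944, 0.1173]
ee_rot: [-3.142, -0.001, 0.105]
wrist_force: [-0.7, 0.7, -1.3]
gripper_width: 0.0558
grasp_force: 30.0
```

Call:
{"op": "apply_moves", "data": {"dp": [[0,0,-0.15],[0,0,-0.35],[0,0,-0.45],[0,0,-0.45]], "rotation": [[0,0,0],[0,0,0],[0,0,0],[0,0,0]]}}

```text
clock: 11.15
ee_pos: [0.4695, 0.0944, 0.1842]
ee_rot: [-3.142, -0.002, 0.105]
wrist_force: [1.0, 0.9, -0.6]
gripper_width: 0.0555
grasp_force: 30.0
```

Run:
```python
from h import *
st();w=env.capture('wrist')[:,:,::-1];t=env.capture('scene')[190:330,250:400,::-1]
cv2.imwrite('pics/c6.png',np.hstack([cv2.resize(w,(440,330)),cv2.resize(t,(354,330))]))
```

```text
{'clock': 11.15, 'ee_pos': [0.4695, 0.0944, 0.1842], 'ee_rot': [-3.1416, -0.0018, 0.1053], 'joints': [0.122, 0.1746, 1.7615, 0.0, 1.2037, 1.5874], 'wrist_force': [1.043, 0.94, -0.5793], 'gripper_width': 0.0555, 'grasp_force': 29.9996}
```

View pics/c6.png

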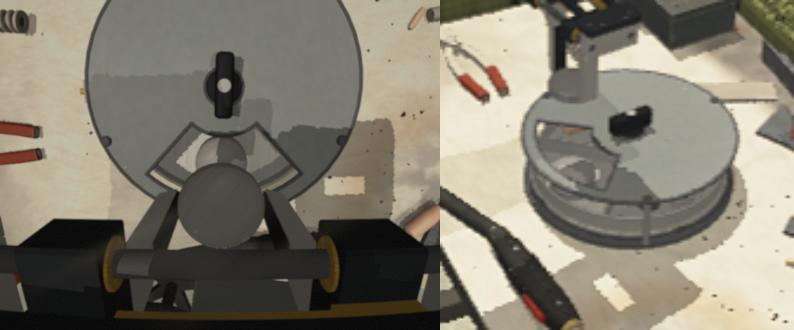

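The picture shows one cap held at (222,206), with the next cap left in the compartment at (222,150). I carry the held cap towards the stub, and on arrival measure both the cap in the grip and the stub.

Run:
```python
from h import *
plan((.48,-.03,.17,6),(.49,-.155,.16,6),(.50,-.28,.15,6))
```

```text
[[-0.003, 0.166, 0.017], [-0.005, 0.333, 0.034], [-0.008, 0.499, 0.051], [-0.01, 0.666, 0.068], [-0.013, 0.832, 0.084]] [[0.0, 0.0, 0.0], [0.0, 0.0, 0.0], [0.0, 0.0, 0.0], [0.0, 0.001, 0.0], [0.0, 0.001, 0.0]] 
[[-0.004, 0.167, 0.013], [-0.008, 0.334, 0.027], [-0.012, 0.501, 0.04], [-0.017, 0.669, 0.053], [-0.021, 0.836, 0.067]] [[0.0, 0.0, 0.0], [0.0, 0.0, 0.0], [0.0, 0.0, 0.0], [0.0, 0.0, 0.0], [0.0, 0.0, 0.0]] 
[[-0.004, 0.167, 0.013], [-0.008, 0.334, 0.027], [-0.012, 0.501, 0.04], [-0.017, 0.669, 0.053], [-0.021, 0.836, 0.067]] [[0.0, 0.0, 0.0], [0.0, 0.0, 0.0], [0.0, 0.0, 0.0], [0.0, 0.0, 0.0], [0.0, 0.0, 0.0]]
```

Call:
{"op": "apply_moves", "data": {"dp": [[0,0.12,0.01],[0,0.28,0.03],[0,0.46,0.05],[0,0.65,0.07],[-0.01,0.83,0.08]], "rotation": [[0,0,0],[0,0,0],[0,0,0],[0,0,0],[0,0,0]]}}

```text
clock: 11.88
ee_pos: [0.4803, -0.0305, 0.1701]
ee_rot: [-3.141, 0.002, 0.105]
wrist_force: [0.3, 0.7, -1.4]
gripper_width: 0.056
grasp_force: 30.0
```

Call:
{"op": "apply_moves", "data": {"dp": [[0,0.17,0.01],[-0.01,0.33,0.03],[-0.01,0.5,0.04],[-0.02,0.67,0.05],[-0.02,0.84,0.07]], "rotation": [[0,0,0],[0,0,0],[0,0,0],[0,0,0],[0,0,0]]}}

```text
clock: 12.5
ee_pos: [0.4906, -0.1559, 0.1597]
ee_rot: [-3.141, 0.002, 0.105]
wrist_force: [0.2, -1.2, -1.7]
gripper_width: 0.0554
grasp_force: 30.0
```

Call:
{"op": "apply_moves", "data": {"dp": [[0,0.2,0.01],[-0.01,0.4,0.03],[-0.01,0.6,0.04],[-0.02,0.77,0.05],[-0.02,0.84,0.07]], "rotation": [[0,0,0],[0,0,0],[0,0,0],[0,0,0],[0,0,0]]}}

```text
clock: 13.12
ee_pos: [0.5009, -0.2816, 0.1491]
ee_rot: [-3.14, 0.001, 0.104]
wrist_force: [0.0, 1.3, -1.9]
gripper_width: 0.0555
grasp_force: 30.0
```

Call:
{"op": "apply_moves", "data": {"dp": [[0,0,0],[0,0,0]], "rotation": [[0,0,0],[0,0,0]]}}

```text
clock: 13.38
ee_pos: [0.5013, -0.28, 0.1502]
ee_rot: [-3.141, 0.0, 0.106]
wrist_force: [0.3, 0.6, -1.3]
gripper_width: 0.0559
grasp_force: 30.0
```

Run:
```python
from h import *
st();P=env.camera_params('wrist');snap('wrist','w7.png')
import json;json.dump({k:np.array(v).tolist() for k,v in P.items()},open('pics/w7.json','w'))
```

```text
{'clock': 13.375, 'ee_pos': [0.5013, -0.28, 0.1502], 'ee_rot': [-3.1411, 0.0004, 0.1059], 'joints': [-0.5732, 0.4172, 1.5291, 0.0001, 1.1959, 0.8917], 'wrist_force': [0.2674, 0.6362, -1.3418], 'gripper_width': 0.0559, 'grasp_force': 29.9998}
```

View pics/w7.png

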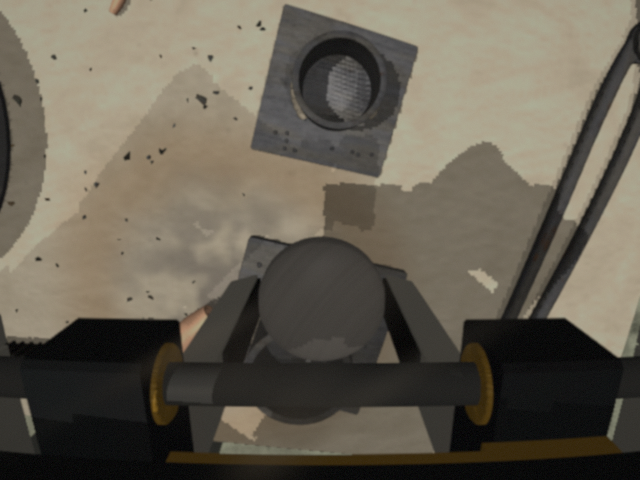

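The cap is held squarely at about (322,299), with a gripped weight of about 1.4 N, so it is one cap. The stub's rim is centred near (340,81), and the larger stub is hidden under the gripper. Next I fit both numerically in this one image.

```bash
cat > fit.py <<'E'
from h import *
import json
from scipy.optimize import least_squares, minimize
A=np.radians(np.arange(0,360,3))
def circpx(n,c,z,r,P,A=A): return np.array([proj(n,[c[0]+r*np.cos(a),c[1]+r*np.sin(a),z],P) for a in A],np.float32)
def samp(g,px): return cv2.remap(g,px[:,:1].copy(),px[:,1:].copy(),cv2.INTER_LINEAR)[:,0]
def score(n,g,c,z,r,P,A=A,d=.0012):
    return samp(g,circpx(n,c,z,r+d,P,A))-samp(g,circpx(n,c,z,r-d,P,A))
def best(n,g,c0,z,r0,P,A=A,sgn=0,dr=(-.002,-.001,0,.001,.002),span=.008):
    out=[]
    for s,r in [(s,r0+q) for s in (span,) for q in dr]:
        for dx in np.arange(-s,s+1e-9,.001):
            for dy in np.arange(-s,s+1e-9,.001):
                v=score(n,g,(c0[0]+dx,c0[1]+dy),z,r,P,A)
                q=np.minimum(abs(v),25).mean() if sgn==0 else np.clip(sgn*v,-25,25).mean()
                out.append((q,c0[0]+dx,c0[1]+dy,r))
    out.sort(reverse=True); return np.round(out[:4],4).tolist()
E
python3 - <<'E'
from fit import *
P=json.load(open('pics/w7.json'))
g=cv2.GaussianBlur(cv2.imread('pics/w7.png',0),(3,3),0).astype(np.float32)
S=at('wrist',(340,81),.057,P)[:2];print('stub rough',S)
print('outer',best('wrist',g,S,.057,.0285,P))
print('bore',best('wrist',g,S,.057,.024,P,sgn=1))
# profile along image rows/cols for hand check
print('row81',g[81,280:400:2].astype(int).tolist());print('col340',g[20:145:2,340].astype(int).tolist())
# cap held: silhouette as hull of two skirt circles
zt=.1502
def hull(c):
    q=np.vstack([circpx('wrist',c,zt-.014,.0285,P),circpx('wrist',c,zt-.005,.0285,P)]);return q[:,0].min(),q[:,0].max(),q[:,1].min(),q[:,1].max()
f=least_squares(lambda c:np.array(hull(c))-[258,386.5,237,361],[.50,-.28]);print('cap',f.x,f.fun)
E
```

```text
stub rough [ 0.60644348 -0.27918352]
outer [[19.0428, 0.6034, -0.2792, 0.0265], [18.7905, 0.6034, -0.2782, 0.0265], [18.1052, 0.6034, -0.2792, 0.0275], [17.6311, 0.6034, -0.2802, 0.0275]]
bore [[20.8755, 0.6074, -0.2782, 0.025], [20.6288, 0.6064, -0.2782, 0.024], [20.4952, 0.6064, -0.2782, 0.025], [19.8997, 0.6064, -0.2792, 0.024]]
row81 [81, 73, 67, 66, 69, 73, 71, 71, 68, 50, 26, 27, 44, 52, 54, 54, 55, 55, 54, 54, 55, 55, 54, 57, 84, 108, 108, 103, 98, 98, 97, 101, 101, 93, 88, 82, 78, 77, 81, 76, 75, 72, 70, 76, 76, 49, 29, 29, 30, 31, 50, 71, 68, 59, 53, 54, 53, 53, 54, 64]
col340 [130, 86, 83, 84, 85, 76, 66, 68, 63, 32, 21, 21, 22, 22, 23, 21, 22, 32, 48, 49, 60, 71, 81, 89, 85, 91, 86, 92, 94, 95, 99, 97, 103, 100, 102, 104, 102, 114, 113, 112, 111, 110, 114, 111, 110, 101, 89, 89, 82, 58, 40, 57, 70, 68, 54, 53, 83, 89, 90, 89, 84, 81, 80]
cap [ 0.50009687 -0.27974494] [-0.0508728   0.02554321 -0.33389282  0.4593811 ]
```

Run:
```python
from fit import *
P=json.load(open('pics/w7.json'))
def f(q):
    o=circpx('wrist',q[:2],.057,.0285,P);b=circpx('wrist',q[:2],.057,q[2],P)
    return [b[:,0].min()-298.5,b[:,0].max()-380,b[:,1].min()-37.5,b[:,1].max()-121.5,o[:,1].min()-30.5,o[:,1].max()-127.5,o[:,0].max()-387]
s=least_squares(f,[.606,-.278,.024]);print(s.x,np.round(s.fun,1))
plan((.535,-.2785,.105,6,4))
```

```text
[ 0.60705234 -0.2787102   0.02428426] [ 0.1 -0.1 -0.3 -0.  -0.7  1.1 -0.1]
[[0.056, 0.003, 0.076], [0.112, 0.007, 0.151], [0.168, 0.01, 0.227], [0.224, 0.014, 0.303]] [[-0.0, 0.0, 0.0], [-0.0, 0.0, 0.0], [-0.0, 0.0, 0.001], [-0.0, 0.0, 0.001]]
```

Call:
{"op": "apply_moves", "data": {"dp": [[0.06,0,0.08],[0.11,0,0.15],[0.17,0.01,0.23],[0.22,0.014,0.3],[0.22,0.014,0.3]], "rotation": [[0,0,0],[0,0,0],[0,0,0],[0,0,0],[0,0,0]]}}

```text
clock: 14.05
ee_pos: [0.5344, -0.2791, 0.1041]
ee_rot: [-3.14, 0.001, 0.106]
wrist_force: [-0.6, -0.4, -0.4]
gripper_width: 0.0556
grasp_force: 30.0
```

Run:
```python
from fit import *
st();P=env.camera_params('wrist');snap('wrist','w8.png')
json.dump({k:np.array(v).tolist() for k,v in P.items()},open('pics/w8.json','w'))
g=cv2.GaussianBlur(cv2.imread('pics/w8.png',0),(3,3),0).astype(np.float32)
c=(.607,-.2787)
print('bore',best('wrist',g,c,.057,.0243,P,sgn=1,dr=(-.0005,0,.0005),span=.004))
px=proj('wrist',[*c,.057],P);print(px)
b=circpx('wrist',c,.057,.0243,P);print('pred',b[:,0].min(),b[:,0].max(),b[:,1].min(),b[:,1].max())
x,y=int(px[0]),int(px[1])
for a,bb in((b[:,0].min(),0),(b[:,0].max(),0)): i=int(a);print('row from',i-14,g[y,i-14:i+14].astype(int).tolist())
for a in(b[:,1].min(),b[:,1].max()): i=int(a);print('col from',i-14,g[max(0,i-14):i+14,x].astype(int).tolist())
# held cap outline predicted at TCP
s=env.read_state();zt=s['ee_pos'][2];C=s['ee_pos'][:2]
q=np.vstack([circpx('wrist',C,zt-.014,.0285,P),circpx('wrist',C,zt-.005,.0285,P)]);q=[q[:,0].min(),q[:,0].max(),q[:,1].min()];print('cap pred',q)
cx=int((q[0]+q[1])/2)
for yy in (290,300): 
  for a in q[:2]: i=int(a);print('row',yy,i-12,g[yy,i-12:i+12].astype(int).tolist())
i=int(q[2]);print('col from',i-12,g[i-12:i+12,cx].astype(int).tolist())
```

```text
{'clock': 14.05, 'ee_pos': [0.5344, -0.2791, 0.1041], 'ee_rot': [-3.1405, 0.0015, 0.1057], 'joints': [-0.5421, 0.5294, 1.4787, 0.0, 1.1353, 0.9231], 'wrist_force': [-0.5813, -0.4497, -0.4391], 'gripper_width': 0.0556, 'grasp_force': 29.9997}
bore [[25.0, 0.607, -0.2787, 0.0248], [25.0, 0.607, -0.2787, 0.0243], [25.0, 0.607, -0.2787, 0.0238], [24.7748, 0.606, -0.2787, 0.0243]]
[337.40625023 134.65031238]
pred 288.99234 385.72382 84.28005 183.10252
row from 274 [87, 83, 81, 80, 80, 80, 78, 76, 76, 77, 76, 74, 72, 68, 58, 44, 31, 25, 24, 25, 32, 43, 53, 57, 59, 59, 58, 56]
row from 371 [79, 78, 70, 55, 40, 33, 31, 31, 31, 32, 33, 32, 33, 34, 40, 53, 66, 75, 76, 75, 72, 68, 65, 61, 59, 59, 59, 58]
col from 70 [91, 90, 90, 89, 85, 79, 74, 71, 71, 72, 73, 74, 73, 64, 48, 33, 25, 23, 23, 23, 24, 24, 24, 26, 32, 43, 53, 58]
col from 169 [40, 40, 40, 40, 40, 39, 36, 31, 26, 25, 26, 25, 25, 30, 41, 55, 64, 65, 64, 63, 62, 62, 61, 57, 50, 47, 46, 47]
cap pred [np.float32(258.83368), np.float32(388.15436), np.float32(234.5917)]
row 290 246 [63, 63, 62, 60, 53, 40, 26, 16, 13, 10, 11, 20, 34, 48, 57, 61, 62, 63, 64, 65, 66, 67, 68, 68]
row 290 376 [65, 65, 64, 64, 64, 63, 61, 56, 45, 33, 25, 24, 24, 25, 32, 44, 54, 60, 63, 64, 64, 64, 64, 64]
row 300 246 [48, 36, 26, 21, 19, 18, 19, 20, 21, 21, 24, 31, 44, 56, 63, 65, 66, 67, 67, 67, 67, 67, 68, 68]
row 300 376 [66, 66, 65, 64, 63, 62, 60, 56, 47, 36, 27, 23, 23, 22, 21, 21, 21, 21, 24, 32, 43, 53, 60, 63]
col from 222 [79, 83, 84, 84, 84, 84, 85, 85, 85, 85, 85, 85, 83, 77, 66, 56, 51, 50, 51, 53, 56, 60, 61, 62]
```

Run:
```python
from h import *
plan((.6077,-.2794,.1045,6.06,4),(.6077,-.2794,.0785,6.06,4))
```

```text
[[0.122, 0.013, 0.001], [0.243, 0.026, 0.001], [0.365, 0.039, 0.002], [0.486, 0.052, 0.002]] [[-0.0, 0.0, -0.0], [-0.0, 0.0, -0.0], [-0.0, 0.0, -0.0], [-0.0, 0.001, -0.0]] 
[[-0.0, -0.0, 0.043], [-0.0, -0.0, 0.087], [-0.0, -0.0, 0.13], [-0.0, -0.0, 0.173]] [[0.0, 0.0, 0.0], [0.0, 0.0, 0.0], [0.0, 0.0, 0.0], [0.0, 0.0, 0.0]]
```

Call:
{"op": "apply_moves", "data": {"dp": [[0.12,0.01,0],[0.24,0.03,0],[0.36,0.04,0],[0.486,0.052,0],[0.486,0.052,0]], "rotation": [[0,0,0],[0,0,0],[0,0,0],[0,0,0],[0,0,0]]}}

```text
clock: 14.72
ee_pos: [0.6081, -0.2795, 0.1056]
ee_rot: [3.141, -0.001, 0.106]
wrist_force: [0.4, -0.9, -2.7]
gripper_width: 0.056
grasp_force: 30.0
```

Call:
{"op": "apply_moves", "data": {"dp": [[0,0,0.04],[0,0,0.09],[0,0,0.13],[0,0,0.17],[0,0,0.17]], "rotation": [[0,0,0],[0,0,0],[0,0,0],[0,0,0],[0,0,0]]}}

```text
clock: 15.35
ee_pos: [0.6074, -0.2794, 0.0793]
ee_rot: [-3.141, 0.001, 0.105]
wrist_force: [-0.6, 0.5, -1.4]
gripper_width: 0.056
grasp_force: 30.0
```

Run:
```python
from h import *
for i in range(3): st();env.capture('wrist')
plan((.6077,-.2794,.073,6.06,2),(.6077,-.2794,.0715,6.06,1))
```

```text
{'clock': 15.35, 'ee_pos': [0.6074, -0.2794, 0.0793], 'ee_rot': [-3.141, 0.0008, 0.1053], 'joints': [-0.486, 0.6939, 1.2755, 0.0, 1.1732, 0.9795], 'wrist_force': [-0.556, 0.5192, -1.4492], 'gripper_width': 0.056, 'grasp_force': 29.9997}
{'clock': 15.4, 'ee_pos': [0.6076, -0.2795, 0.0798], 'ee_rot': [-3.1414, 0.0003, 0.1053], 'joints': [-0.4859, 0.6935, 1.275, 0.0, 1.1734, 0.9796], 'wrist_force': [0.0679, -0.435, -0.123], 'gripper_width': 0.0557, 'grasp_force': 29.9997}
{'clock': 15.45, 'ee_pos': [0.6077, -0.2796, 0.08], 'ee_rot': [3.1415, -0.0001, 0.1053], 'joints': [-0.4859, 0.6932, 1.2747, -0.0, 1.1735, 0.9796], 'wrist_force': [0.9183, -0.3416, -1.0983], 'gripper_width': 0.0555, 'grasp_force': 29.9997}
[[-0.0, -0.001, 0.024], [-0.001, -0.001, 0.048]] [[0.0, -0.0, -0.0], [0.0, -0.0, -0.0]] 
[[-0.0, -0.0, 0.01]] [[0.0, 0.0, 0.0]]
```

Call:
{"op": "apply_moves", "data": {"dp": [[0,0,0.015],[0,0,0.03],[0,0,0.04],[0,0,0.04]], "rotation": [[0,0,0],[0,0,0],[0,0,0],[0,0,0]]}}

```text
clock: 16.0
ee_pos: [0.6076, -0.2795, 0.0737]
ee_rot: [-3.141, 0.0, 0.105]
wrist_force: [0.0, 0.0, -1.8]
gripper_width: 0.0558
grasp_force: 30.0
```

Call:
{"op": "apply_moves", "data": {"dp": [[0,0,0.004],[0,0,0.008],[0,0,0.008]], "rotation": [[0,0,0],[0,0,0],[0,0,0]]}}

```text
clock: 16.38
ee_pos: [0.6077, -0.2796, 0.0727]
ee_rot: [-3.142, 0.0, 0.105]
wrist_force: [0.7, -0.5, -0.7]
gripper_width: 0.0559
grasp_force: 30.0
```

Call:
{"op": "apply_moves", "data": {"dp": [[0,0,0.004],[0,0,0.008],[0,0,0.008]], "rotation": [[0,0,0],[0,0,0],[0,0,0]]}}

```text
clock: 16.75
ee_pos: [0.6077, -0.2795, 0.0717]
ee_rot: [3.142, -0.0, 0.105]
wrist_force: [-0.8, 0.2, 0.6]
gripper_width: 0.0557
grasp_force: 30.0
```

Call:
{"op": "apply_moves", "data": {"dp": [[0,0,0.004],[0,0,0.004]], "rotation": [[0,0,0],[0,0,0]]}}

```text
clock: 17.0
ee_pos: [0.6078, -0.2796, 0.0716]
ee_rot: [3.141, -0.0, 0.105]
wrist_force: [-1.7, 1.1, 6.0]
gripper_width: 0.0557
grasp_force: 30.0
```

Run:
```python
from h import *
f=[]
for i in range(4): f.append(env.read_state()['wrist_force'][2]);env.capture('wrist')
print(f);st()
```

```text
[np.float64(5.968910978434802), np.float64(5.061744096618555), np.float64(5.910262201003105), np.float64(4.872472222394537)]
{'clock': 17.2, 'ee_pos': [0.6078, -0.2796, 0.0716], 'ee_rot': [3.1414, -0.0004, 0.1053], 'joints': [-0.4859, 0.7028, 1.2799, 0.0, 1.1584, 0.9796], 'wrist_force': [-2.8905, 0.5815, 5.2497], 'gripper_width': 0.0556, 'grasp_force': 30.0013}
```

Firm contact at 6 N. I release a little first, then fully, then go up.

Call:
{"op": "apply_moves", "data": {"dp": [[0,0,0],[0,0,0],[0,0,0]], "rotation": [[0,0,0],[0,0,0],[0,0,0]], "claw": 0.6}}

```text
clock: 17.58
ee_pos: [0.6076, -0.2795, 0.0708]
ee_rot: [-3.141, 0.0, 0.105]
wrist_force: [-0.0, 0.0, -0.3]
gripper_width: 0.0752
grasp_force: 0.0
```

Call:
{"op": "apply_moves", "data": {"dp": [[0,0,-0.1],[0,0,-0.25],[0,0,-0.4],[0,0,-0.5]], "rotation": [[0,0,0],[0,0,0],[0,0,0],[0,0,0]]}}

```text
clock: 18.08
ee_pos: [0.608, -0.2797, 0.1481]
ee_rot: [3.141, -0.002, 0.105]
wrist_force: [0.4, 0.1, 0.9]
gripper_width: 0.0756
grasp_force: 0.0
```

Call:
{"op": "apply_moves", "data": {"dp": [[-0.12,0,0],[-0.25,0,0],[-0.38,0,0],[-0.5,0,0],[-0.5,0,0]], "rotation": [[0,0,0],[0,0,0],[0,0,0],[0,0,0],[0,0,0]]}}

```text
clock: 18.7
ee_pos: [0.5327, -0.2877, 0.1466]
ee_rot: [3.141, -0.0, 0.105]
wrist_force: [0.4, -0.7, 0.4]
gripper_width: 0.0751
grasp_force: 0.0
```

Run:
```python
from fit import *
st();P=env.camera_params('wrist');snap('wrist','w9.png');T=env.camera_params('top');snap('top','t9.png')
g=cv2.GaussianBlur(cv2.imread('pics/w9.png',0),(3,3),0).astype(np.float32)
c=(.607,-.2787)
print('cap skirt top',best('wrist',g,c,.065,.028,P,dr=(-.0005,0,.0005),span=.006))
b=circpx('wrist',c,.0655,.0285,P);px=proj('wrist',[*c,.066],P);print(px,b[:,0].min(),b[:,0].max(),b[:,1].min(),b[:,1].max())
x,y=map(int,px)
print('row',y,g[y,x-70:x-30].astype(int).tolist(),g[y,x+30:x+70].astype(int).tolist())
print('col',x,g[y-70:y-30,x].astype(int).tolist(),g[y+30:y+75,x].astype(int).tolist())
# knob bearing in the top view, as in the first
gt=cv2.imread('pics/t9.png',0)
m=(gt<60).astype(np.uint8);m[:210]=0;m[245:]=0;m[:,:305]=0;m[:,345:]=0
q=np.argwhere(m)[:,::-1];w=np.array([at('top',p,.1,T)[:2] for p in q]);k=w.mean(0);V=np.linalg.svd(w-k)[2]
print('knob',k,np.degrees(np.arctan2(V[0,1],V[0,0])),len(w),np.ptp((w-k)@V.T,axis=0))
```

```text
{'clock': 18.7, 'ee_pos': [0.5327, -0.2877, 0.1466], 'ee_rot': [3.1414, -0.0003, 0.1045], 'joints': [-0.5557, 0.4866, 1.4369, 0.0, 1.2178, 0.9106], 'wrist_force': [0.4258, -0.6851, 0.4054], 'gripper_width': 0.0751, 'grasp_force': 0.0}
cap skirt top [[21.7208, 0.607, -0.2787, 0.0275], [20.3962, 0.607, -0.2777, 0.0275], [20.0937, 0.607, -0.2787, 0.028], [19.3454, 0.607, -0.2797, 0.0275]]
[320.60782245 131.24945681] 271.63464 369.58466 80.23205 180.39482
row 131 [79, 72, 70, 69, 69, 69, 70, 71, 72, 73, 73, 73, 72, 72, 72, 73, 74, 75, 74, 73, 71, 71, 79, 91, 99, 103, 105, 106, 109, 111, 111, 111, 111, 110, 111, 112, 114, 116, 119, 121] [113, 112, 112, 111, 109, 107, 106, 105, 103, 101, 101, 100, 99, 98, 96, 92, 88, 84, 76, 67, 58, 54, 52, 51, 51, 51, 51, 51, 51, 51, 51, 50, 49, 49, 49, 49, 49, 49, 52, 65]
col 320 [145, 131, 108, 87, 78, 78, 80, 82, 81, 81, 80, 80, 80, 80, 79, 79, 79, 79, 77, 75, 78, 84, 90, 94, 96, 98, 101, 102, 104, 105, 107, 108, 109, 110, 111, 111, 112, 113, 113, 114] [115, 114, 113, 112, 111, 110, 109, 107, 103, 98, 95, 93, 93, 92, 90, 88, 85, 81, 74, 69, 68, 69, 70, 67, 63, 59, 55, 52, 52, 55, 56, 54, 50, 48, 49, 50, 56, 62, 63, 57, 49, 43, 40, 38, 38]
knob [0.54807605 0.0990401 ] -175.37517624983872 150 [0.05134231 0.02802762]
```

The cap sits at (0.607,-0.2787), the same as the bore centre. The knob seems to rest a degree or so off square, so I measure that precisely in the wrist images I already have.

Run:
```python
from fit import *
P=json.load(open('pics/w4.json'))
g=cv2.GaussianBlur(cv2.imread('pics/w4.png',0),(3,3),0).astype(np.float32)
def edges(g,rows,x0,x1):
    out=[]
    for y in rows:
        d=np.gradient(g[y,x0:x1]);l=np.argmin(d);r=np.argmax(d)
        sub=lambda k:k+ (0 if k in(0,len(d)-1) else .5*(abs(d[k-1])-abs(d[k+1]))/(abs(d[k-1])-2*abs(d[k])+abs(d[k+1])))
        out.append((x0+sub(l),x0+sub(r),y))
    return np.array(out)
def ang(n,g,P,rows,x0,x1):
    e=edges(g,rows,x0,x1);r=[]
    for k in(0,1):
        w=np.array([at('wrist',(a[k],a[2]),.105,P)[:2] for a in e]);c=np.polyfit(w[:,0],w[:,1],1)
        for _ in range(3):
            q=abs(np.polyval(c,w[:,0])-w[:,1]);i=q<.0008
            c=np.polyfit(w[i,0],w[i,1],1)
        r.append((np.degrees(np.arctan(c[0])),int(i.sum())))
    return r
print('w4 bar edges',ang('w4',g,P,list(range(84,98))+list(range(150,163)),303,340))
# cover pillar dots -> case yaw
def dot(p,h=10):
    s=g[p[1]-h:p[1]+h,p[0]-h:p[0]+h];m=np.clip(90-s,0,None)**2;Y,X=np.mgrid[p[1]-h:p[1]+h,p[0]-h:p[0]+h];return (X*m).sum()/m.sum(),(Y*m).sum()/m.sum()
a,b=dot((165,198)),dot((480,198));A_,B=at('wrist',a,.077,P),at('wrist',b,.077,P);d=A_-B
print(a,b,'case yaw',np.degrees(np.arctan2(-d[0],d[1])))
# top view now and at start: same knob estimator on window-symmetry
P5=P; print(env.camera_params('top')['k1'])
```

```text
w4 bar edges [(np.float64(4.310980162749232), 27), (np.float64(4.575038307433032), 27)]
(np.float64(164.0376105230009), np.float64(197.94413895012232)) (np.float64(479.5435735364983), np.float64(196.71961231230281)) case yaw 6.274886437389775
-0.07605606123611462
```

The wheel rests 1.8° short of square (bar at 4.45°, case at 6.25°), so I will re-grip the knob at the square angle to true it up.

Run:
```python
from h import *
plan((.535,-.16,.21,6.3),(.54,-.03,.21,6.3),(.5488,.099,.21,6.3),(.5488,.099,.0972,6.3))
```

```text
[[0.02, -0.169, -0.085], [0.039, -0.338, -0.17], [0.059, -0.506, -0.255], [0.079, -0.675, -0.34], [0.099, -0.844, -0.425]] [[0.0, -0.0, -0.001], [0.0, -0.0, -0.001], [0.0, -0.0, -0.002], [0.0, -0.0, -0.003], [0.0, -0.0, -0.003]] 
[[0.026, -0.172, -0.0], [0.051, -0.343, -0.0], [0.077, -0.515, -0.0], [0.103, -0.686, -0.0], [0.128, -0.858, -0.0]] [[0.0, 0.0, 0.0], [0.0, 0.0, 0.0], [0.0, 0.0, 0.0], [0.0, 0.0, 0.0], [0.0, 0.0, 0.0]] 
[[0.031, -0.17, -0.0], [0.061, -0.339, -0.0], [0.092, -0.509, -0.0], [0.122, -0.679, -0.0], [0.153, -0.848, -0.0]] [[0.0, 0.0, 0.0], [0.0, 0.0, 0.0], [0.0, 0.0, 0.0], [0.0, 0.0, 0.0], [0.0, 0.0, 0.0]] 
[[0.0, -0.0, 0.15], [0.0, -0.0, 0.301], [0.0, -0.0, 0.451], [0.0, -0.0, 0.602], [0.0, -0.0, 0.752]] [[0.0, 0.0, 0.0], [0.0, 0.0, 0.0], [0.0, 0.0, 0.0], [0.0, 0.0, 0.0], [0.0, 0.0, 0.0]]
```

Call:
{"op": "apply_moves", "data": {"dp": [[0.02,-0.17,-0.1],[0.04,-0.34,-0.2],[0.06,-0.51,-0.3],[0.08,-0.68,-0.38],[0.1,-0.844,-0.425]], "rotation": [[0,0,0],[0,0,0],[0,0,0],[0,0,0],[0,0,-0.003]], "claw": 0}}

```text
clock: 19.42
ee_pos: [0.5355, -0.1588, 0.2105]
ee_rot: [3.141, -0.001, 0.11]
wrist_force: [0.2, -0.0, -0.2]
gripper_width: 0.0474
grasp_force: 0.0
```

Call:
{"op": "apply_moves", "data": {"dp": [[0.026,-0.17,0],[0.05,-0.34,0],[0.077,-0.51,0],[0.1,-0.69,0],[0.128,-0.858,0]], "rotation": [[0,0,0],[0,0,0],[0,0,0],[0,0,0],[0,0,0]]}}

```text
clock: 20.05
ee_pos: [0.5402, -0.0286, 0.2098]
ee_rot: [-3.142, -0.0, 0.11]
wrist_force: [0.2, -0.3, -0.4]
gripper_width: 0.0474
grasp_force: 0.0
```

Call:
{"op": "apply_moves", "data": {"dp": [[0.03,-0.2,0],[0.06,-0.4,0],[0.1,-0.6,0],[0.153,-0.848,0],[0.153,-0.848,0]], "rotation": [[0,0,0],[0,0,0],[0,0,0],[0,0,0],[0,0,0]]}}

```text
clock: 20.68
ee_pos: [0.5489, 0.1013, 0.2096]
ee_rot: [-3.141, 0.0, 0.113]
wrist_force: [-0.2, -0.5, 0.1]
gripper_width: 0.047
grasp_force: 0.0
```

Run:
```python
from h import *
st();plan((.5488,.0988,.0972,6.3))
```

```text
{'clock': 20.675, 'ee_pos': [0.5489, 0.1013, 0.2096], 'ee_rot': [-3.1413, 0.0001, 0.1129], 'joints': [0.1168, 0.326, 1.5101, 0.0003, 1.3055, 1.5747], 'wrist_force': [-0.1798, -0.4577, 0.101], 'gripper_width': 0.047, 'grasp_force': 0.0}
[[-0.0, 0.003, 0.15], [-0.001, 0.007, 0.3], [-0.001, 0.01, 0.45], [-0.002, 0.014, 0.599], [-0.002, 0.017, 0.749]] [[-0.0, 0.0, 0.0], [-0.0, 0.0, 0.001], [-0.0, 0.0, 0.001], [-0.0, 0.0, 0.002], [-0.0, 0.0, 0.002]]
```

Call:
{"op": "apply_moves", "data": {"dp": [[0,0.01,0.15],[0,0.01,0.3],[0,0.01,0.45],[0,0.01,0.6],[0,0.01,0.745]], "rotation": [[0,0,0],[0,0,0],[0,0,0],[0,0,0],[0,0,0]]}}

```text
clock: 21.3
ee_pos: [0.549, 0.097, 0.0972]
ee_rot: [3.142, 0.0, 0.109]
wrist_force: [-0.1, 0.4, -0.2]
gripper_width: 0.0469
grasp_force: 0.0
```

Call:
{"op": "apply_moves", "data": {"dp": [[0,0,0],[0,0,0],[0,0,0],[0,0,0],[0,0,0]], "rotation": [[0,0,0],[0,0,0],[0,0,0],[0,0,0],[0,0,0]], "claw": -1}}

```text
clock: 21.92
ee_pos: [0.5489, 0.1, 0.099]
ee_rot: [-3.138, -0.002, 0.11]
wrist_force: [-0.8, 19.0, -0.1]
gripper_width: 0.0155
grasp_force: 29.8
```

Run:
```python
from h import *
st();print(env.read_state()['wrist_torque'])
```

```text
{'clock': 21.925, 'ee_pos': [0.5489, 0.1, 0.099], 'ee_rot': [-3.1378, -0.0019, 0.1103], 'joints': [0.1127, 0.4434, 1.623, 0.0043, 1.0733, 1.5712], 'wrist_force': [-0.7978, 18.9701, -0.1398], 'gripper_width': 0.0155, 'grasp_force': 29.8485}
[ 3.33421493  0.20609719 -0.06615446]
```

Call:
{"op": "apply_moves", "data": {"dp": [[0,-0.01,0],[0,-0.017,0],[0,-0.017,0]], "rotation": [[0,0,0],[0,0,0],[0,0,0]]}}

```text
clock: 22.3
ee_pos: [0.549, 0.1001, 0.0989]
ee_rot: [-3.142, -0.002, 0.11]
wrist_force: [-0.5, 1.3, 6.3]
gripper_width: 0.016
grasp_force: 29.9
```

Call:
{"op": "apply_moves", "data": {"dp": [[0,0,0],[0,0,0],[0,0,0]], "rotation": [[0,0,0],[0,0,0],[0,0,0]], "claw": 0}}

```text
clock: 22.68
ee_pos: [0.5484, 0.1, 0.0978]
ee_rot: [3.142, 0.0, 0.11]
wrist_force: [-0.5, 1.0, -0.6]
gripper_width: 0.0423
grasp_force: 0.0
```

Call:
{"op": "apply_moves", "data": {"dp": [[0,0,-0.15],[0,0,-0.35],[0,0,-0.55],[0,0,-0.75]], "rotation": [[0,0,0],[0,0,0],[0,0,0],[0,0,0]]}}

```text
clock: 23.18
ee_pos: [0.5483, 0.1, 0.2114]
ee_rot: [3.142, 0.0, 0.11]
wrist_force: [-0.2, -0.1, -0.2]
gripper_width: 0.0469
grasp_force: 0.0
```

Call:
{"op": "apply_moves", "data": {"dp": [[-0.18,0,0],[-0.35,0,0],[-0.53,0,0],[-0.53,0,0]], "rotation": [[0,0,0],[0,0,0],[0,0,0],[0,0,0]]}}

```text
clock: 23.68
ee_pos: [0.4687, 0.0913, 0.2108]
ee_rot: [3.142, -0.001, 0.11]
wrist_force: [0.4, -0.5, 0.2]
gripper_width: 0.0469
grasp_force: 0.0
```

Run:
```python
from fit import *
st();P=env.camera_params('wrist');snap('wrist','w10.png')
g=cv2.GaussianBlur(cv2.imread('pics/w10.png',0),(3,3),0).astype(np.float32)
px=proj('wrist',[.5483,.101,.106],P);print(px);x,y=map(int,px)
rows=list(range(y-38,y-25))+list(range(y+27,y+38))
for k,s in((0,-1),(1,1)):
    w=[]
    for r in rows:
        d=np.gradient(g[r,x-18:x+19]);j=np.argmin(d) if k==0 else np.argmax(d)
        o=.5*(d[j-1]-d[j+1])/(d[j-1]-2*d[j]+d[j+1]) if 0<j<36 else 0
        w.append(at('wrist',(x-18+j+o,r),.105,P)[:2])
    w=np.array(w);c=np.polyfit(w[:,0],w[:,1],1)
    for _ in range(3):
        i=abs(np.polyval(c,w[:,0])-w[:,1])<.0008;c=np.polyfit(w[i,0],w[i,1],1)
    print('bar',np.degrees(np.arctan(c[0])),i.sum())
h=10;D=[]
for p in((.077*0,1),(0,-1)):
    q=proj('wrist',[*at('wrist',(164,197.9) if p[1]>0 else (479.5,196.7),.077,json.load(open('pics/w4.json')))[:2],.077],P)
    q=np.round(q).astype(int);s=g[q[1]-h:q[1]+h,q[0]-h:q[0]+h];m=np.clip(90-s,0,None)**2;Y,X=np.mgrid[q[1]-h:q[1]+h,q[0]-h:q[0]+h];D.append(at('wrist',((X*m).sum()/m.sum(),(Y*m).sum()/m.sum()),.077,P))
d=D[0]-D[1];print('case',np.degrees(np.arctan2(-d[0],d[1])),D)
```

```text
{'clock': 23.675, 'ee_pos': [0.4687, 0.0913, 0.2108], 'ee_rot': [3.1416, -0.0005, 0.1098], 'joints': [0.1156, 0.1454, 1.7305, -0.0, 1.2651, 1.5766], 'wrist_force': [0.381, -0.5374, 0.2051], 'gripper_width': 0.0469, 'grasp_force': 0.0}
[321.07892046 123.83873978]
bar 5.416817449355112 24
bar 5.652528375519485 24
case 6.328048711958889 [array([0.48603841, 0.21056754, 0.077     ]), array([ 0.51163974, -0.02029021,  0.077     ])]
```

Run:
```python
from h import *
print(env.finish_job())
```

```text
the job is handed in; nothing more can be done
None
```

I handed the job in at about 24 s: the cap compartment is clicked in under the window within about 1° of square. By the wrist-camera fits the top cap is centred on the smaller stub to about 1 mm; I did not measure its level separately, and the other two caps were left in the tray.

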